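# Index the ladybird stand to its next hole

## Robot

A 7-joint arm with a two-finger parallel gripper is mounted at the origin on the work surface. World frame = base frame: x ahead of the robot, y to its left, z up, the work surface at z = 0. Lengths are in m, angles in rad, forces in N, time in s.
With the tool pointing down it reaches from about 0.4 to 0.875 m from the base axis. Payload 19.3 kg.
Tool frame: the origin (TCP) lies at the very end of the fingers, on their centre line; the grasp point (between the pads) lies bot.tcp_to_grasp behind it (bot.tcp_to_grasp is the distance from the TCP to the grasp point, in m); z points along the fingers, y is the direction in which the jaws open and shut (so a half turn about z gives the same grasp; the last joint's range is limited). The gripper opens to 85 mm and grips with 20 to 120 N. Pads are 22 mm wide; open, the fingers measure 114 mm over their backs; the gripper's body (76 mm by 85 mm) begins 54 mm behind the grasp point. The pads swing forward as they close: fully open they stand 13 mm farther back than shut.
Start: joints at [1.199, 0.521, -0.036, 1.599, 0.021, 1.021, -0.113], TCP at [0.186, -0.597, 0.231] pointing down, gripper open.
Joint ranges: [-2.91, 2.91], [-0.3, 2.13], [-1.5, 1.42], [0.17, 2.43], [-1.26, 4.41], [0.16, 1.93], [-2.52, 2.52]. Speed limits (rad/s): [1.89, 1.89, 2.39, 2.39, 3.01, 3.01, 3.01].

## Interface

Orientations are given as [roll, pitch, yaw] about the fixed x, y, z axes, in that order (R = Rz(yaw) Ry(pitch) Rx(roll)).
In Python, from workcell import bot gives the robot as it stands.
- The arm moves only by the tool servo_tool, never from a script. Its argument "targets" is a list of rows, each a list of 2 entries, a list of its own where there are three numbers: the shift along the tool's x, y, z in units of 0.05 m (1.0 is 0.05 m), then the turn about the tool's z in units of 5 degrees (1.0 is 5 degrees). A call has 1 to 12 rows; each row shifts and turns the commanded pose from where the row before left it, along the tool's axes as they then stand; what a row does not reach is not made up. A row lasts 1/8 s, in which the tool goes at most 62.5 mm and 10.7 degrees, less where a joint would pass 70% of its speed; a pose out of reach is approached as far as the arm can. A call with a number of a shift or a turn outside -1 to 1 is refused whole. A call with a gripper value outside its range is refused whole. "gripper" is the opening, from -1 (shut) to 1 (fully open), so that 0 is half open, set as the call begins (left out, the last holds). The fingers move at their own pace and stop on an object; "newtons" is the grip in N (left out, the last holds). Time passes only in rows, so rows that do not move let the fingers close. It gives the time, the measured TCP pose, the force and the opening at its end, in the units of the state.
- bot.observe(): the state, without advancing time (a new reading comes with each control period).
- bot.grab_frame(name): name is "scene" or "top" or "wrist"; returns the picture (420x560x3 uint8, blue, green, red); there is no depth.
- bot.get_calibration(name): a dict with "fx", "fy", "cx", "cy" (pixels), "pose" (4x4, takes a point from camera to world coordinates). Camera axes: x right, y up, looking along -z (the intrinsics and any distortion apply to the point x, -y, -z); pixel columns grow to the right and rows downward; lengths in m; the calibration is good to about 2 mm. The wrist camera is an equidistant fisheye: a pixel r from the principal point sees the ray r / f radians off the axis. A picture is of the moment at which its call begins: read the wrist's pose just before it. get_calibration takes no time and is no camera call; for the wrist camera it gives the pose at the moment of the call.
- bot.job_done(): hands the job in, once; it reports no verdict.
The state is a dict: "clock": time; "qpos": joint angles; "qd": joint speeds; "joint_efforts": joint torques, N m; "position": TCP position; "tool_rot": TCP orientation; "force": force on the tool from outside, world axes, zero at the start; "moment": the same for the moment, N m; "grip_width": finger opening in m.
Only numpy, scipy, OpenCV 4.12 (cv2) and the standard library are available. Lean on these libraries where they do the work, as an engineer would, in place of code of your own. Each camera call takes 0.05 s, during which the arm holds its last target.

## Task

A tin ladybird is clamped on an indexing swivel stand and must be turned one station for the next repair. Press down the yellow thumb lever to draw the spring pin out of its hole, keep it pressed while you swing the ladybird round with it to the neighbouring hole ringed in red, and let the pin drop fully home there. Let go of the stand and leave the other things on the bench where they are.

Things in the scene. Friction and masses are not known exactly. Their poses are not given: they have to be found in the camera images.
- axis (a point): swivel stand, heavy and fixed, foot 196 mm across, steel dividing plate 176 mm across with six holes 60 degrees apart on a 60 mm radius. This point: centre of the plate's flat top (40 mm above the bench), on the upright turning axis. On it turns the head: aluminium disc 88 mm across with the clamped red ladybird (top 97 mm above the bench) and one index arm with the yellow thumb lever.
- swivel (a joint): turn of the head with ladybird, arm and lever, rad, counter-clockwise from above positive; 0 at the start, pin in its hole; the neighbouring holes are at +1.047 and -1.047, stops at +1.25 and -1.25. Turns with light friction (under 2 N at the thumb pad) and stays where it is left. With the pin in a hole it is locked, bar a few hundredths of a rad of play.
- thumb (a joint): tilt of the yellow thumb lever, rad: 0 = up, pin fully home in a hole; 0.33 = pad fully down on its stop. The pin is clear of the plate above 0.18. A spring returns it. Let go between holes, the pin rides on the plate at about 0.16; it drops in, centring itself, when within about 3 mm of a hole's centre.
- pad (a point): centre of the upper face of the yellow thumb pad's floor: at rest 66 mm above the bench, 134 mm from the turning axis; 6 mm lower the pin is clear, 11 mm lower is the stop (3 N starts it, 8 N holds it right down). Floor 52 mm long (radially) by 58 mm wide, open at its inner and outer ends, with a cheek 14 mm high along each side (48 mm clear between) for a fingertip to push against. -x axis points outwards.
- pin (a point): foot of the brass index pin (8 mm thick), 60 mm from the turning axis on the line from the axis to the pad; it enters a hole 7 mm deep, and is lifted 13 mm when the pad is fully down
- red_ring: flat red ring, 23 mm across, painted round the hole that the pin must go to (always one of the two neighbours of the starting hole); origin at the hole's centre on the plate's top
- white_ring: flat white ring of the same size round the other neighbouring hole: not the one wanted
- rocket: chrome tin rocket, 155 mm tall and about 90 mm across its three red fins, standing; origin under its centre. Leave it.
- crank_a: aluminium crank handle, 100 mm long, lying flat, with an upright wooden grip 44 mm high; origin under its middle. Leave it.
- crank_b: another crank handle, the same. Leave it.
- nut_driver: steel nut driver with a blue handle, 212 mm long and 26 mm high, lying; origin under the front end of the handle. Leave it.
- screw_jar: small amber jar, 56 mm across and 70 mm tall, standing; origin under its centre. Leave it.

How it is judged:
On the way, in this order (a step that is already met when the one before it is completed fails the run):
1. the pin is drawn clear of its starting hole (value of joint thumb above 0.18 rad and distance of pin from where it was at the start of the episode below 0.02 m), for 0.1 s.
2. the head is swung well off its starting hole with the pin out (value of joint thumb above 0.13 rad and distance of pin from where it was at the start of the episode above 0.028 m), for 0.1 s.
At the end, for the whole second after the job is handed in: the pin stands in the red-ringed hole (within 6 mm of its centre in plan), fully home (lever tilt under 0.05 rad), and the head is at rest, with nothing touching it (horizontal distance between pin and red_ring below 0.006 m and value of joint thumb below 0.05 rad and velocity of joint swivel between -0.05 and 0.05 rad/s and velocity of joint thumb below 0.1 rad/s).
It fails at once if the rocket is moved more than 30 mm (distance of rocket from where it was at the start of the episode above 0.03 m).
It fails at once if the first crank handle is moved more than 30 mm (distance of crank_a from where it was at the start of the episode above 0.03 m).
It fails at once if the second crank handle is moved more than 30 mm (distance of crank_b from where it was at the start of the episode above 0.03 m).
It fails at once if the nut driver is moved more than 30 mm (distance of nut_driver from where it was at the start of the episode above 0.03 m).
It fails at once if the screw jar is moved more than 30 mm (distance of screw_jar from where it was at the start of the episode above 0.03 m).
It also fails if it takes over 32 s, if anything falls off the work surface, if the arm or the gripper's body presses on something with over 40 N, if the wrist force passes 120 N, or if a joint passes its speed limit or range.

## Working session

There is one attempt and no reset: what is moved stays moved. The work goes in short steps, Python scripts to look and compute and a tool call to move; the robot and the scene stay as the last step left them, time stands still between calls to the robot, and variables do not carry over. Pictures are saved under pics/ and viewed, and the job is handed in when it is done.

Besides the shell and the picture viewer there is one more tool, called after "Call:" as a command line: name --argument value ..., lists and objects as JSON in quotes. servo_tool: Moves the arm, as the interface text tells. Its arguments: {"type":"object","properties":{"targets":{"type":"array","items":{"type":"array"}},"gripper":{"type":"number"},"newtons":{"type":"number"}},"required":["targets"]}

```bash
mkdir -p pics; ls
python3 - <<'E'
from workcell import bot
import cv2
for n in ("scene","top","wrist"):
    f=bot.grab_frame(n); cv2.imwrite(f"pics/{n}0.png",f)
    c=bot.get_calibration(n); print(n,c)
print(bot.observe(), bot.tcp_to_grasp)
E
```

```text
pics
scene {'fx': 411.4064631507758, 'fy': 411.4064631507758, 'cx': 279.1167171416421, 'cy': 207.2878364837767, 'pose': array([[ 0.36695024, -0.68998641,  0.62391207,  1.17081442],
       [ 0.9301588 ,  0.26326058, -0.25592671, -0.26911498],
       [ 0.0123345 ,  0.67424967,  0.73840046,  0.82574765],
       [ 0.        ,  0.        ,  0.        ,  1.        ]])}
top {'fx': 384.932467080486, 'fy': 384.932467080486, 'cx': 277.5869473717147, 'cy': 205.3034449572193, 'pose': array([[ 9.96123008e-03,  9.99623117e-01, -2.55811923e-02,
         5.11383825e-01],
       [-9.99734320e-01,  9.42403093e-03, -2.10351571e-02,
        -2.64616906e-04],
       [-2.07861514e-02,  2.57839319e-02,  9.99451412e-01,
         1.01971059e+00],
       [ 0.00000000e+00,  0.00000000e+00,  0.00000000e+00,
         1.00000000e+00]])}
wrist {'fx': 325.19226210127806, 'fy': 325.19226210127806, 'cx': 278.2655878617689, 'cy': 206.81063988147096, 'pose': array([[ 2.95883065e-01,  9.13261949e-01,  2.80010400e-01,
         2.56438408e-01],
       [-9.55224098e-01,  2.82772827e-01,  8.71002345e-02,
        -5.74268749
[... 160 characters left out ...]
1.00000000e+00]])}
{'clock': 0.15, 'qpos': array([ 1.19879935,  0.52186139, -0.03632793,  1.59987022,  0.02119573,
        1.02112834, -0.11281248]), 'qd': array([-0.00046329, -0.00166183,  0.00079923, -0.00237221,  0.00011092,
        0.00010349, -0.00011167]), 'joint_efforts': array([-4.60537613e-04, -9.27394581e+01,  1.97983257e+00, -3.70045209e+01,
        1.78971409e-02,  6.53149720e-03, -6.94364007e-05]), 'position': array([ 0.18566724, -0.5965116 ,  0.23087019]), 'tool_rot': array([-3.14071195e+00,  5.66387004e-05,  3.01770281e-01]), 'force': array([ 0.01967603,  0.19934881, -0.11681616]), 'moment': array([0.04552498, 0.02576165, 0.03489585]), 'grip_width': 0.08547825595574626} 0.0187
```

View pics/top0.png

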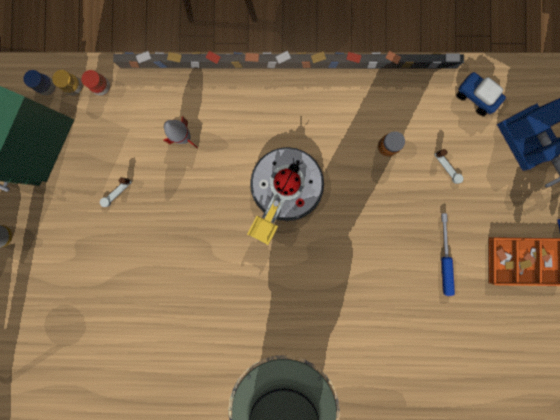

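View pics/scene0.png

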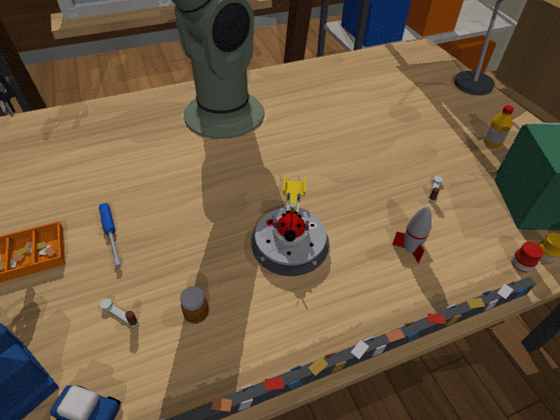

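Run:
```python
import cv2
f=cv2.imread("pics/top0.png")[130:255,225:345]
cv2.imwrite("pics/top0c.png",cv2.resize(f,None,fx=4.8,fy=4.8,interpolation=cv2.INTER_CUBIC))
f=cv2.imread("pics/scene0.png")[165:285,235:345]
cv2.imwrite("pics/scene0c.png",cv2.resize(f,None,fx=5,fy=5,interpolation=cv2.INTER_CUBIC))
```

```text
(no output)
```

View pics/top0c.png

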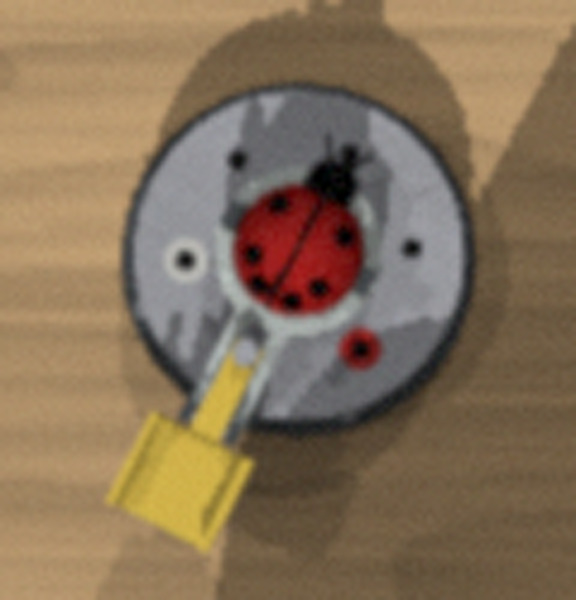

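View pics/scene0c.png

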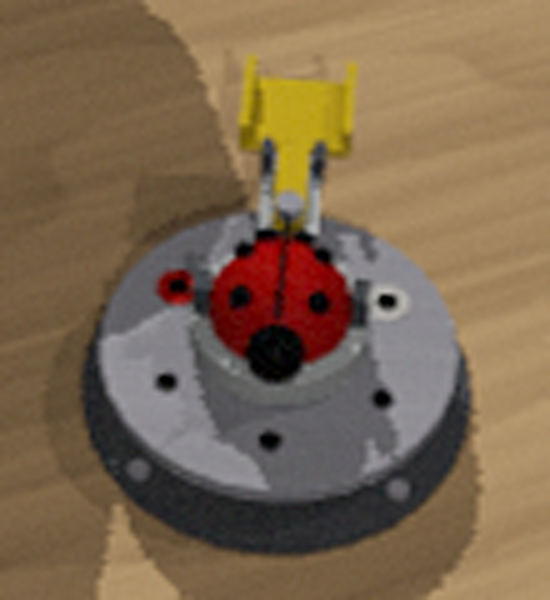

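```bash
cat > h.py <<'E'
import numpy as np, cv2
def ray(c,u,v):
    d=np.array([(u-c["cx"])/c["fx"],-(v-c["cy"])/c["fy"],-1.]); P=np.array(c["pose"])
    return P[:3,3],P[:3,:3]@d
def at(c,u,v,z):
    o,d=ray(c,u,v); return o+d*(z-o[2])/d[2]
E
python3 - <<'E'
from h import *
from workcell import bot
ct,cs=bot.get_calibration("top"),bot.get_calibration("scene")
T=lambda p:((p[0]+.5)/4.8-.5+225,(p[1]+.5)/4.8-.5+130)
S=lambda p:((p[0]+.5)/5-.5+235,(p[1]+.5)/5-.5+165)
top=dict(white=(186,260),red=(361,349),r2=(411,248),r3=(237,160))
sc=dict(white=(388,301),red=(177,287),r2=(166,381),r3=(382,399))
W={}
for k in top:
    a=at(ct,*T(top[k]),.04); b=at(cs,*S(sc[k]),.04); W[k]=(a,b); print(k,a.round(4),b.round(4))
for i in (0,1):
    c=np.mean([W[k][i] for k in W],axis=0); print("axis",c.round(4),[ (k,round(np.hypot(*(W[k][i]-c)[:2]),4),round(np.degrees(np.arctan2(*(W[k][i]-c)[[1,0]])),1)) for k in W])
# pad corners top: floor-ish, cheek tops
for p,z in (((152,415),.08),((253,461),.08),((108,500),.08),((208,550),.08)): print(at(ct,*T(p),z).round(4))
E
```

```text
white [0.5911 0.0572 0.04  ] [0.5913 0.0586 0.04  ]
red [ 0.5446 -0.0361  0.04  ] [ 0.5452 -0.0364  0.04  ]
r2 [ 0.5985 -0.0622  0.04  ] [ 0.5988 -0.0623  0.04  ]
r3 [0.6446 0.0307 0.04  ] [0.6459 0.0304 0.04  ]
axis [ 0.5947 -0.0026  0.04  ] [('white', np.float64(0.0599), np.float64(93.4)), ('red', np.float64(0.0603), np.float64(-146.2)), ('r2', np.float64(0.0597), np.float64(-86.4)), ('r3', np.float64(0.06), np.float64(33.7))]
axis [ 0.5953 -0.0024  0.04  ] [('white', np.float64(0.0612), np.float64(93.7)), ('red', np.float64(0.0606), np.float64(-145.9)), ('r2', np.float64(0.06), np.float64(-86.7)), ('r3', np.float64(0.0604), np.float64(32.9))]
[0.5086 0.0713 0.08  ]
[0.4858 0.0197 0.08  ]
[0.4652 0.0933 0.08  ]
[0.4404 0.0421 0.08  ]
```

Call:
servo_tool --targets '[[[0,0,0],1],[[0,0,0],1],[[0,0,0],1],[[0,0,0],0.46],[[0.7,-0.6,0],0],[[0.7,-0.8,0],0],[[0.7,-0.8,0],0],[[0.7,-0.8,0],0],[[0.6,-1,0],0],[[0.6,-1,0],0],[[0.6,-1,0],0],[[0.6,-1,0],0]]' --gripper -1 --newtons 40

```text
clock: 1.65
position: [0.4465, -0.2451, 0.2314]
tool_rot: [3.141, -0.0, 0.0]
force: [0.8, 0.2, 0.1]
grip_width: -0.0
```

Call:
servo_tool --targets '[[[0.1,-1,0],0],[[0.1,-1,0],0],[[0.1,-1,0],0],[[0.1,-1,0],0],[[0.1,-1,0.3],0],[[0.08,-0.8,0.5],0],[[0,-0.24,0.6],0],[[0,0,0.6],0],[[0,0,0.6],0],[[0,0,0],0],[[0,0,0],0]]'

```text
clock: 3.02
position: [0.4753, 0.0552, 0.1022]
tool_rot: [-3.141, -0.001, -0.0]
force: [0.6, -0.3, 0.2]
grip_width: -0.0002
```

Run:
```python
from workcell import bot
import cv2
o=bot.observe(); print(o["position"],o["force"],o["qpos"].round(2))
f=bot.grab_frame("top")[130:255,205:325]
cv2.imwrite("pics/top1c.png",cv2.resize(f,None,fx=4.8,fy=4.8,interpolation=cv2.INTER_CUBIC))
f=bot.grab_frame("scene")[135:255,235:345]
cv2.imwrite("pics/scene1c.png",cv2.resize(f,None,fx=5,fy=5,interpolation=cv2.INTER_CUBIC))
cv2.imwrite("pics/wrist1.png",bot.grab_frame("wrist"))
```

```text
[0.47529389 0.05524826 0.10221673] [ 0.59986155 -0.26587848  0.20098537] [-0.1   0.5  -0.19  2.08  0.16  0.58 -1.97]
```

View pics/wrist1.png

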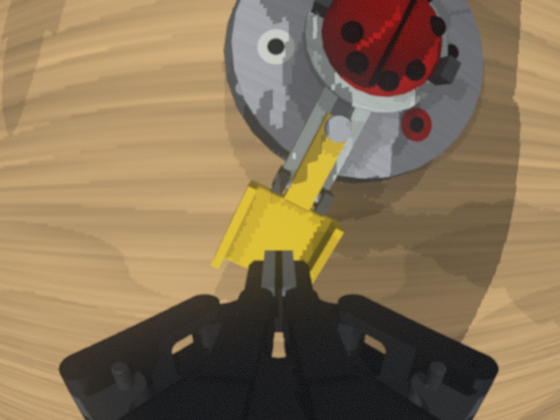

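View pics/scene1c.png

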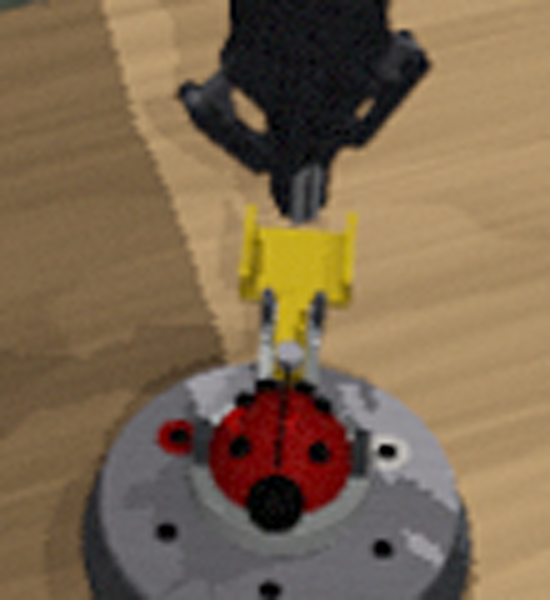

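Call:
servo_tool --targets '[[[0,-0.03,0.2],0],[[0,0,0.2],0],[[0,0,0.2],0],[[0,0,0.1],0],[[0,0,0],0]]'

```text
clock: 3.8
position: [0.4746, 0.0567, 0.0659]
tool_rot: [3.141, 0.001, -0.0]
force: [-2.5, -0.5, 2.3]
grip_width: 0.0
```

Call:
servo_tool --targets '[[[0,0,0.04],0],[[0,0,0.04],0],[[0,0,0],0],[[0,0,0],0]]'

```text
clock: 4.3
position: [0.475, 0.0567, 0.0624]
tool_rot: [-3.141, -0.0, -0.0]
force: [-1.7, 0.6, 5.5]
grip_width: 0.0002
```

Run:
```python
from workcell import bot
import cv2
o=bot.observe(); print(o["position"],o["force"])
f=bot.grab_frame("scene")[145:235,245:335]
cv2.imwrite("pics/scene2c.png",cv2.resize(f,None,fx=6,fy=6,interpolation=cv2.INTER_CUBIC))
```

```text
[0.47495612 0.05674022 0.06244926] [-1.74455558  0.59827798  5.45038797]
```

View pics/scene2c.png

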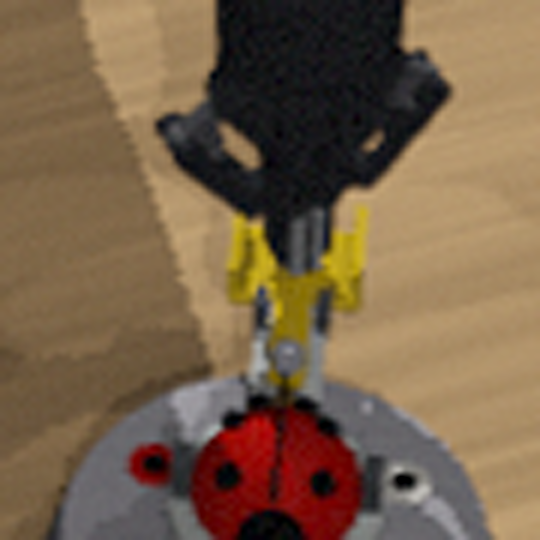

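Call:
servo_tool --targets '[[[0,0,0.04],0],[[0,0,0.03],0],[[0,0,0],0],[[0,0,0],0]]'

```text
clock: 4.85
position: [0.4755, 0.0567, 0.0592]
tool_rot: [-3.141, -0.001, -0.0]
force: [-0.3, -0.3, 9.0]
grip_width: 0.0006
```

Call:
servo_tool --targets '[[[0,0,0.04],0],[[0,0,0],0],[[0,0,0],0]]'

```text
clock: 5.22
position: [0.4759, 0.0566, 0.0574]
tool_rot: [-3.141, -0.002, -0.0]
force: [0.5, -0.6, 10.2]
grip_width: -0.0002
```

Run:
```python
from workcell import bot
import cv2
o=bot.observe(); print(o["position"],o["force"])
f=bot.grab_frame("scene")[145:235,245:335]
cv2.imwrite("pics/scene3c.png",cv2.resize(f,None,fx=6,fy=6,interpolation=cv2.INTER_CUBIC))
```

```text
[0.47588249 0.05664944 0.05736912] [ 0.51278177 -0.64175596 10.23291996]
```

View pics/scene3c.png

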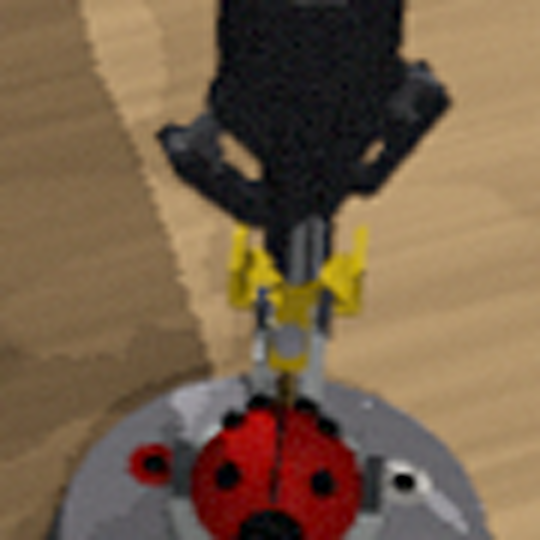

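Call:
servo_tool --targets '[[[0,0,0.01],0],[[-0.048,0.107,0],0],[[-0.047,0.107,0],0],[[-0.076,0.221,0],0],[[-0.056,0.227,0],0],[[-0.036,0.231,0],0],[[-0.016,0.233,0],0],[[0,0,0],0],[[0,0,0],0]]'

```text
clock: 6.4
position: [0.4612, 0.0001, 0.0567]
tool_rot: [3.141, -0.001, -0.001]
force: [-3.1, -1.2, 12.0]
grip_width: 0.0002
```

Run:
```python
from workcell import bot
import cv2
o=bot.observe(); print(o["position"],o["force"])
f=bot.grab_frame("scene")[145:275,235:345]
cv2.imwrite("pics/scene4c.png",cv2.resize(f,None,fx=4.6,fy=4.6,interpolation=cv2.INTER_CUBIC))
```

```text
[4.61206681e-01 9.07822640e-05 5.67106158e-02] [-3.14718335 -1.21212562 11.99331201]
```

View pics/scene4c.png

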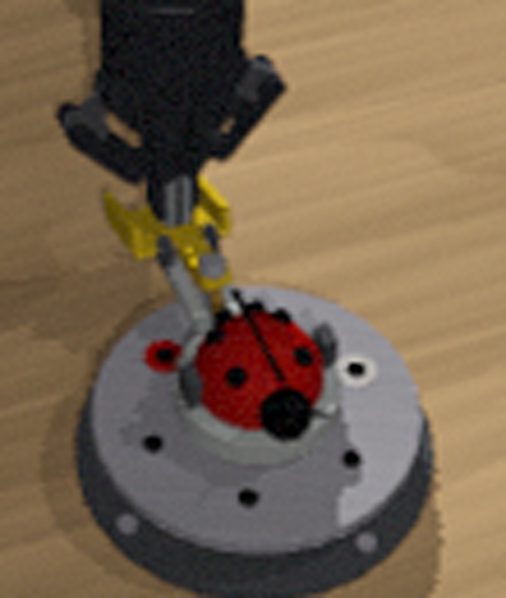

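Call:
servo_tool --targets '[[[0.004,0.234,0],0],[[0.025,0.233,0],0],[[0.045,0.23,0],0],[[0.065,0.225,0],0],[[0.084,0.218,0],0],[[0.051,0.105,0],0],[[0.052,0.105,0],0],[[0.06,0.1,0],0],[[0.06,0.1,0],0],[[0,0,0],0],[[0,0,0],0]]'

```text
clock: 7.82
position: [0.4833, -0.0778, 0.0567]
tool_rot: [3.141, -0.0, -0.001]
force: [-3.5, -2.5, 10.7]
grip_width: -0.0002
```

Run:
```python
from workcell import bot
import cv2,numpy as np
o=bot.observe(); p=o["position"];print(p,o["force"],np.degrees(np.arctan2(p[1]+.0025,p[0]-.595))%360)
f=bot.grab_frame("scene")[145:275,225:345]
cv2.imwrite("pics/scene5c.png",cv2.resize(f,None,fx=4.6,fy=4.6,interpolation=cv2.INTER_CUBIC))
cv2.imwrite("pics/wrist5.png",bot.grab_frame("wrist"))
```

```text
[ 0.48327476 -0.07779791  0.05665001] [-3.53153057 -2.4840485  10.67643994] 213.97824005898306
```

View pics/scene5c.png

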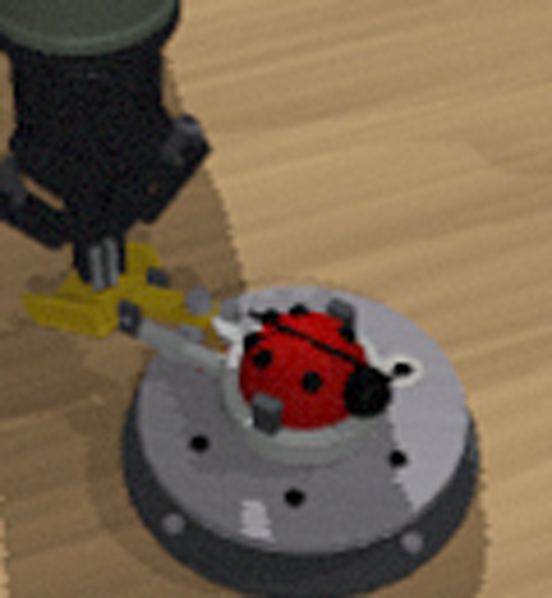

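View pics/wrist5.png

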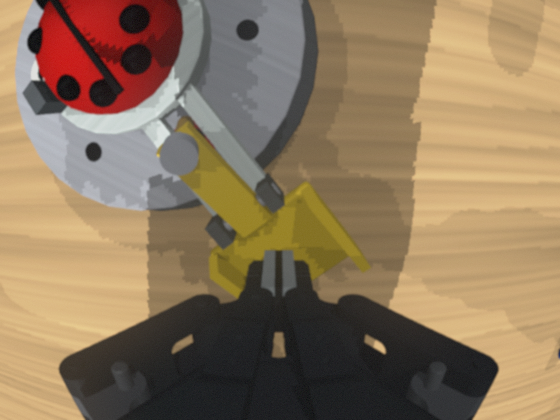

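Run:
```python
from h import *
from workcell import bot
c=bot.get_calibration("wrist"); o=bot.observe()
P=np.array(c["pose"]); 
def wat(px,z,sh):
    x,y=px[0]-c["cx"],px[1]-c["cy"]; r=np.hypot(x,y); th=r/c["fx"]
    d=P[:3,:3]@np.array([x/r*np.sin(th),-y/r*np.sin(th),-np.cos(th)]); q=P[:3,3]+sh
    return q+d*(z-q[2])/d[2]
sh=np.array([.47529389,.05524826,.10221673])-o["position"]
A=np.array([.595,-.0025])
def ang(p): v=p[:2]-A; return np.degrees(np.arctan2(v[1],v[0]))%360,np.hypot(*v)
for z in (.05,.06,.07):
    print(z,"before",ang((wat((281,180),z,sh)+wat((325,202),z,sh))/2),"now",ang((wat((220,232),z,0)+wat((270,194),z,0))/2))
print("check red/white before",wat((417,124),.04,sh),wat((276,46),.04,sh),"now holes",wat((93,152),.04,0),wat((247,29),.04,0))
for z in (.06,.07,.08,.09):print(z,"pinhead before",ang(wat((339,129),z,sh)),"now",ang(wat((180,153),z,0)))
```

```text
0.05 before (np.float64(156.0527430680545), np.float64(0.10399797948899746)) now (np.float64(214.16198552271575), np.float64(0.10460113010168277))
0.06 before (np.float64(155.05580188750338), np.float64(0.10202430383627395)) now (np.float64(215.69400869753656), np.float64(0.10253301352294172))
0.07 before (np.float64(154.01985606126465), np.float64(0.10008272943070742)) now (np.float64(217.28791195795358), np.float64(0.10054118919294486))
check red/white before [ 0.54385517 -0.03677194  0.04      ] [0.59029445 0.05637166 0.04      ] now holes [0.54042231 0.02377033 0.04      ] [ 0.59817921 -0.06285144  0.04      ]
0.06 pinhead before (np.float64(157.57176652933248), np.float64(0.06043233307280696)) now (np.float64(209.95907400571608), np.float64(0.06370676715234862))
0.07 pinhead before (np.float64(155.71639574744387), np.float64(0.060677972404123495)) now (np.float64(212.91855785141038), np.float64(0.06425056286008311))
0.08 pinhead before (np.float64(153.877895685106), np.float64(0.060986688328386975)) now (np.float64(215.82077853098497), np.float64(0.06496264604890022))
0.09 pinhead before (np.float64(152.0597645373921), np.float64(0.061357528757173894)) now (np.float64(218.6529843517306), np.float64(0.0658375564743647))
```

Run:
```python
from workcell import bot
import cv2
f=bot.grab_frame("top")[130:255,225:345]
cv2.imwrite("pics/top6c.png",cv2.resize(f,None,fx=4.8,fy=4.8,interpolation=cv2.INTER_CUBIC))
w=cv2.imread("pics/wrist5.png")[90:290,130:380]
cv2.imwrite("pics/wrist5c.png",cv2.resize(w,None,fx=3,fy=3,interpolation=cv2.INTER_CUBIC))
```

```text
(no output)
```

View pics/top6c.png

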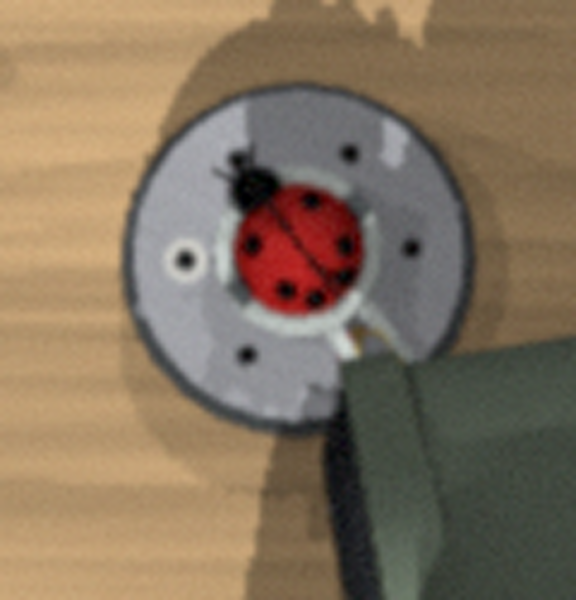

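View pics/wrist5c.png

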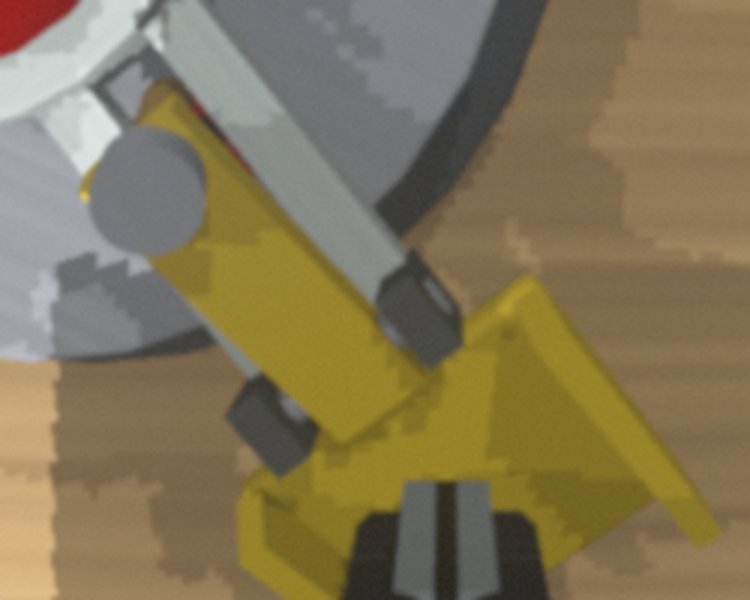

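Run:
```python
from h import *
from scipy.ndimage import label
A=cv2.imread("pics/top0c.png");B=cv2.imread("pics/top6c.png")
def spots(I):
    hsv=cv2.cvtColor(I,cv2.COLOR_BGR2HSV); red=((hsv[...,1]>170)&(hsv[...,2]>90)&((hsv[...,0]<8)|(hsv[...,0]>172))).astype(np.uint8)
    red[320:]=0
    m=cv2.GaussianBlur(I[...,2].astype(float),(0,0),3)
    return m
def refine(m,p):
    x,y=p; s=m[y-14:y+15,x-14:x+15]; w=np.clip(np.percentile(s,60)-s,0,None)
    yy,xx=np.mgrid[-14:15,-14:15]; w=w*(np.hypot(xx,yy)<11)
    return x+(w*xx).sum()/w.sum(), y+(w*yy).sum()/w.sum()
P=[(279,205),(253,254),(260,285),(291,301),(319,288),(344,237)]
Q=[(253,244),(287,290),(316,299),(345,277),(345,245),(312,201)]
mA,mB=spots(A),spots(B)
P=np.array([refine(mA,p) for p in P]);Q=np.array([refine(mB,p) for p in Q])
print(P.round(1).tolist(),Q.round(1).tolist())
import itertools
def fit(i):
    M,_=cv2.estimateAffinePartial2D(P[i],Q[i],method=cv2.LMEDS); 
    p=P[i]-P[i].mean(0);q=Q[i]-Q[i].mean(0)
    return np.degrees(np.arctan2((p[:,0]*q[:,1]-p[:,1]*q[:,0]).sum(),(p*q).sum()))
print(fit(list(range(6))),[round(fit([j for j in range(6) if j!=k]),2) for k in range(6)])
# head
for c in ((331,180),(254,188)):
    print(np.degrees(np.arctan2(c[1]-254,c[0]-299)))
i=list(range(6));p=P;q=Q
th=np.radians(fit(i));R=np.array([[np.cos(th),-np.sin(th)],[np.sin(th),np.cos(th)]])
print(((p-p.mean(0))@R.T-(q-q.mean(0))).round(1).tolist())
```

```text
[[278.5, 203.3], [252.1, 254.2], [259.7, 285.3], [290.7, 301.2], [319.0, 287.9], [345.3, 236.0]] [[251.6, 244.0], [286.2, 290.3], [316.0, 298.7], [345.1, 277.0], [346.2, 245.2], [311.8, 200.0]]
-63.17634090000957 [np.float64(-63.15), np.float64(-63.11), np.float64(-63.39), np.float64(-63.09), np.float64(-62.99), np.float64(-63.36)]
-66.61477894278624
-124.28687697720896
[[0.5, 0.1], [-0.6, 0.4], [0.8, -0.9], [-0.1, 0.4], [-0.3, 0.9], [-0.4, -0.8]]
```

Call:
servo_tool --targets '[[[-0.014,-0.021,0],0],[[-0.014,-0.021,0],0],[[-0.014,-0.021,0],0],[[-0.014,-0.021,0],0],[[-0.014,-0.021,0],0],[[-0.014,-0.021,0],0],[[0,0,0],0]]'

```text
clock: 8.85
position: [0.4791, -0.0712, 0.0567]
tool_rot: [3.141, -0.0, -0.001]
force: [-4.2, -2.3, 9.9]
grip_width: 0.0001
```

Run:
```python
from workcell import bot
import cv2
o=bot.observe(); print(o["position"],o["force"])
f=bot.grab_frame("top")[130:255,225:345]
cv2.imwrite("pics/top7c.png",cv2.resize(f,None,fx=4.8,fy=4.8,interpolation=cv2.INTER_CUBIC))
```

```text
[ 0.4790919  -0.07122694  0.05666184] [-4.17171207 -2.31934931  9.87146814]
```

View pics/top7c.png

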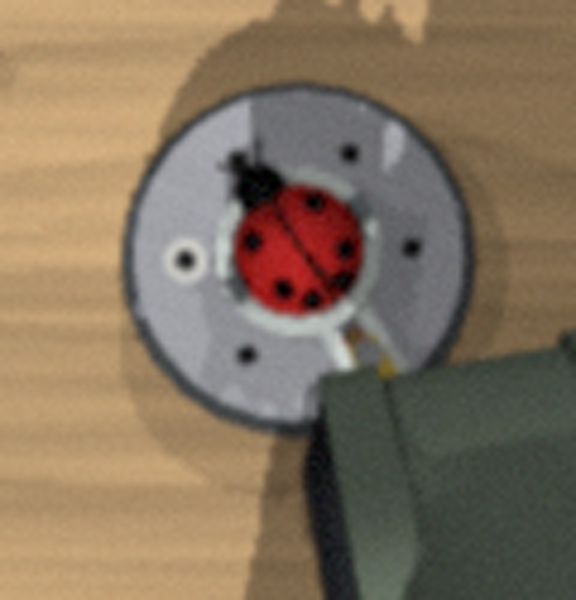

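```bash
cat > spots.py <<'E'
from h import *
def refine(m,p):
    x,y=p; s=m[y-14:y+15,x-14:x+15]; w=np.clip(np.percentile(s,60)-s,0,None)
    yy,xx=np.mgrid[-14:15,-14:15]; w=w*(np.hypot(xx,yy)<11)
    return x+(w*xx).sum()/w.sum(), y+(w*yy).sum()/w.sum()
def turn(file,Q):
    P=[(279,205),(253,254),(260,285),(291,301),(319,288),(344,237)]
    b=lambda f:cv2.GaussianBlur(cv2.imread(f)[...,2].astype(float),(0,0),3)
    mA,mB=b("pics/top0c.png"),b(file)
    P=np.array([refine(mA,p) for p in P]);Q=np.array([refine(mB,p) for p in Q])
    p=P-P.mean(0);q=Q-Q.mean(0)
    return -np.degrees(np.arctan2((p[:,0]*q[:,1]-p[:,1]*q[:,0]).sum(),(p*q).sum())),Q.round(1).tolist()
E
python3 -c "
from spots import *
print(turn('pics/top7c.png',[(252,241),(284,289),(312,299),(343,280),(346,249),(315,202)]))"
```

```text
(np.float64(59.26844258308175), [[251.3, 240.9], [283.3, 289.2], [312.7, 299.8], [343.4, 280.7], [346.5, 248.9], [314.8, 201.1]])
```

Call:
servo_tool --targets '[[[0,0,-0.06],0],[[0,0,-0.06],0],[[0,0,-0.06],0],[[0,0,-0.06],0],[[0,0,-0.1],0],[[0,0,-0.3],0],[[0,0,-0.6],0],[[0,0,-0.6],0],[[-0.6,0,-0.5],0],[[-0.6,0,-0.5],0],[[0,0.5,0],0],[[0,0,0],0]]'

```text
clock: 10.4
position: [0.419, -0.097, 0.1994]
tool_rot: [3.141, -0.002, -0.002]
force: [0.2, 0.3, 0.8]
grip_width: 0.0001
```

Run:
```python
from workcell import bot
import cv2
o=bot.observe(); print(o["clock"],o["position"],o["force"])
f=bot.grab_frame("top")
cv2.imwrite("pics/top8.png",f)
cv2.imwrite("pics/top8c.png",cv2.resize(f[130:255,225:345],None,fx=4.8,fy=4.8,interpolation=cv2.INTER_CUBIC))
f=bot.grab_frame("scene"); cv2.imwrite("pics/scene8.png",f)
cv2.imwrite("pics/scene8c.png",cv2.resize(f[165:285,225:345],None,fx=5,fy=5,interpolation=cv2.INTER_CUBIC))
cv2.imwrite("pics/wrist8.png",bot.grab_frame("wrist"))
```

```text
10.4 [ 0.41898359 -0.097022    0.19941935] [0.19242835 0.32154541 0.8307826 ]
```

View pics/top8c.png

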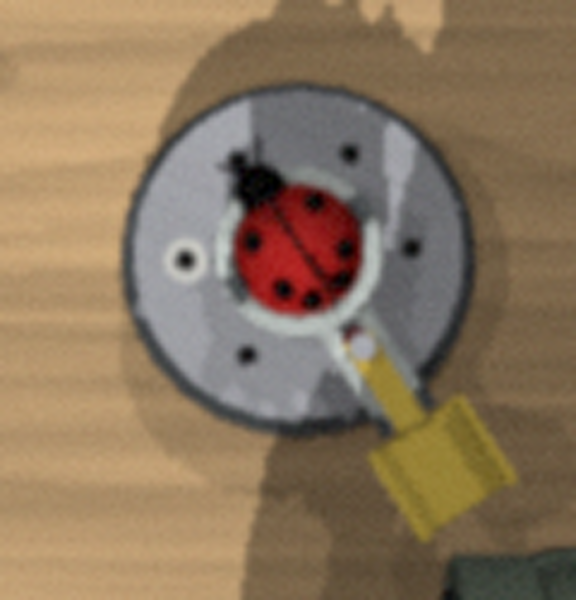

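View pics/scene8c.png

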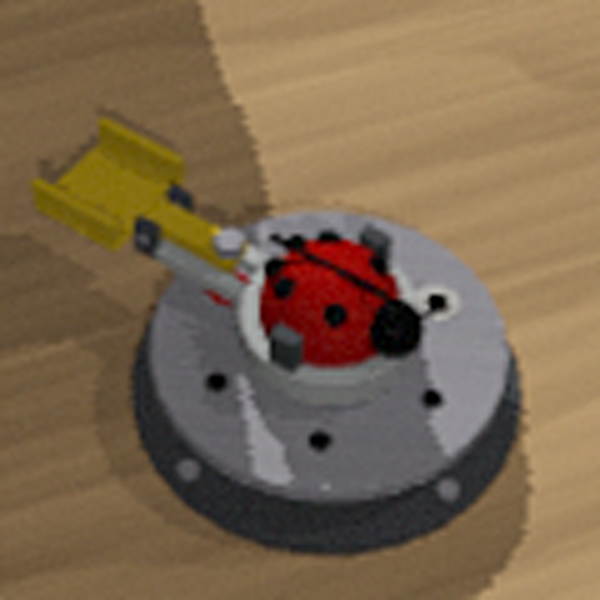

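View pics/wrist8.png

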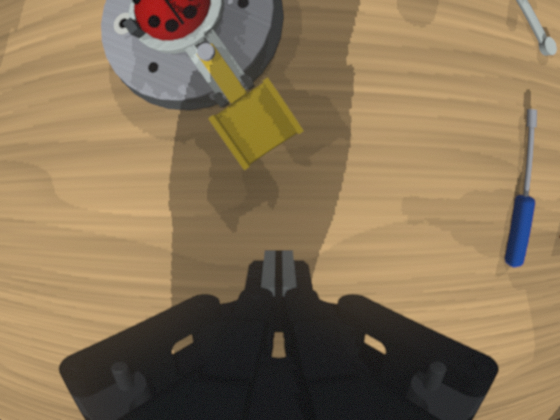

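Run:
```python
from spots import *
from workcell import bot
print(turn('pics/top8c.png',[(252,241),(284,289),(312,299),(343,280),(346,249),(315,202)])[0])
ct,cs=bot.get_calibration("top"),bot.get_calibration("scene")
T=lambda p:((p[0]+.5)/4.8-.5+225,(p[1]+.5)/4.8-.5+130)
S=lambda p,ox:((p[0]+.5)/5-.5+ox,(p[1]+.5)/5-.5+165)
def tri(a,b):
    o1,d1=ray(ct,*a);o2,d2=ray(cs,*b)
    s=np.linalg.lstsq(np.c_[d1,-d2],o2-o1,rcond=None)[0]; x,y=o1+d1*s[0],o2+d2*s[1]
    return ((x+y)/2).round(4),np.linalg.norm(x-y).round(4)
print("start",tri(T((246,352)),S((290,203),235)),"now",tri(T((363,346)),S((229,240),225)))
# pad outer corners cheek ends now: top (516,477),(424,541); scene (103,122)? 
print("outer now",tri(T((516,477)),S((36,182),225)),tri(T((424,541)),S((103,120),225)))
print("inner now",tri(T((461,397)),S((115,247),225)),tri(T((370,457)),S((183,160),225)))
print("outer start",tri(T((108,500)),S((353,64),235)),tri(T((208,550)),S((249,57),235)))
```

```text
59.214367576691075
start (array([0.5416, 0.0245, 0.0749]), np.float64(0.0012)) now (array([ 0.5451, -0.0355,  0.075 ]), np.float64(0.0007))
outer now (array([ 0.4793, -0.1132,  0.0804]), np.float64(0.0008)) (array([ 0.4461, -0.0673,  0.0766]), np.float64(0.0006))
inner now (array([ 0.5197, -0.0865,  0.0636]), np.float64(0.0012)) (array([ 0.4886, -0.0392,  0.0778]), np.float64(0.0012))
outer start (array([0.4651, 0.0933, 0.0789]), np.float64(0.0003)) (array([0.4407, 0.0429, 0.0793]), np.float64(0.0017))
```

Run:
```python
from workcell import bot
print(bot.observe()["clock"]); print(bot.job_done())
```

```text
10.55
the job is handed in; nothing more can be done
None
```

The ladybird is turned one station: the index pin now sits in the red-ringed hole, and the job was handed in at 10.55 s of the 32 s allowed.

I pressed the lever with the shut fingertips and swung the head counter-clockwise with it. The head coasted about 3° past the hole, so I drew it back slowly before letting the lever up and moving the arm clear.

**Last checks:**
- **Pin home:** the pin head's triangulated height is 75.0 mm, against 74.9 mm at the start. A pin riding on the plate would stand about 6 mm higher.
- **Pin position:** it is within about 1 mm of the ring's measured centre in plan.
- **Turn:** the ladybird's spots give 59.2° instead of 60°, which is within the measuring error and the head's play.
- **Clear of the stand:** the tool force was about 1 N or less, with the gripper visibly clear of the head.
- **Disagreement:** one inner pad corner came out at 64 mm high against 77–80 mm for the other three. I put this down to a misread, occluded corner.
- **Not checked:** I did not re-measure the other things on the bench. The arm passed well above them, and no contact showed in the force readings.

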